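# Hang the lock-out padlock on its swing-out hook

### The job

The welder is back in service, so put its lock-out padlock away: first swing the folded-away hook on the bench post out towards you until it clicks past its catch, up against its stop, and stays there by itself, never leaning on it with more than about 20 N, or the clamped stop could slip. Then hang the larger of the two padlocks on the hook arm by its shackle, lowering it gently until the hook carries it, and let go, leaving everything else on the bench where it is.

Things in the scene. Friction and masses are not known exactly. Their poses are not given: they have to be found in the camera images.
- post: Upright steel post, 22 mm across, on a dark round foot 100 mm across, fixed to the bench; the swing hook turns on its top about the post's vertical axis. Origin: on that axis at bench level. At hook 0 the hook arm points along the post's own -x.
- post_top (a point): Point on the post's axis, 146 mm up, under the hook's hub. Just below it a 60 mm aluminium collar, clamped on by hand at a different angle each time, carries the hook's hard stop and ball catch on its far rim, opposite the arm. So where the stop lies is not measured: hook anywhere from -0.4 to +0.4. The catch's peak comes about 0.1 rad (7 mm at the seat) before the stop.
- hook (a joint): Angle of the hook about the post (rad), positive counter-clockwise from above. Starts folded away at -1.6 (arm along the post's +y). A light spring (1 N or so at the seat) folds it back whenever it is let go short of its catch. Turned positive it meets the catch (about 7 N at the seat to get past), then the stop. There it stays by itself; about 3 N the other way frees it again.
- hook_seat (a point): Point on the hook arm's centre line where the shackle hangs, 70 mm out from the post's axis, 165 mm high; turns with the hook. Its own -x points out along the level arm. The arm is a round steel bar 7 mm across, bare from the hub's rim (16 mm from the axis) to its upturned end. The hub rises at most 7 mm above the centre line; under the arm is free space.
- hook_tip (a point): Top of the arm's upturned end: 89 mm out from the post's axis, 11.5 mm above the arm's centre line. The end reaches no further than 93 mm from the axis.
- padlock_mid (a point): The larger padlock, upright on the bench: brass body 44 wide (its y), 22 thick (its x), 50 mm high. The point is on its centre line 40 mm up, 10 mm below the body's top. Grip the body across its width there, shackle between the fingers. About 0.24 kg.
- shackle_top (a point): Inner top of the larger padlock's steel shackle, 36 mm above padlock_mid. The shackle is 6.5 mm bar, arched in the padlock's y-z plane, so the loop is open along its x: opening 24 mm wide, 26 mm high above the body; outer top 6.5 mm above this point.
- small_lock_mid (a point): The smaller padlock, a bystander of the same make: body 30 x 15 x 30 mm, 49 mm high in all. The point is on its centre line, 23 mm up. The two padlocks may stand in either place.
- foot_switch: Grey ribbed foot switch, about 100 x 72 x 42 mm, loose bystander; origin at its underside.
- sonotrode: Stepped steel welding horn standing on its 38 mm foot, 82 mm high, loose bystander; origin at its underside.
- bottle: White plastic bottle, 56 mm across, 150 mm high, loose bystander; origin at its underside.
- spanner: Steel spanner, 150 mm long, lying flat, loose bystander; long axis is its x.
- calliper: Calliper with black head, 200 mm long, 12 mm high, lying flat, loose bystander; long axis is its x.
Mind the look-alikes: they are no part of the job. What is shaped like the part that bears padlock_mid but purple is not meant. What is shaped like the post but orange is not meant.

How it is judged:
By the outcome, as a careful person would: the job done as asked, in the order asked, and still so for the second after the job is handed in, with the robot touching nothing.
It also fails if it takes over 59 s, if anything falls off the work surface, if the arm or the gripper's body presses on something with over 40 N, if the wrist force passes 120 N, or if a joint passes its speed limit or range.

### The arm

A 6-joint arm with a two-finger parallel gripper is mounted at the origin on the work surface. World frame = base frame: x ahead of the robot, y to its left, z up, the work surface at z = 0. Lengths are in mm, angles in rad, forces in N, time in s.
With the tool pointing down it reaches from about 275 to 750 mm from the base axis. Payload 10.2 kg.
Tool frame: the origin (TCP) lies on the front face of the gripper's body, between the roots of the fingers; the fingertips stand 73 mm ahead of it and the grasp point (between the pads) lies 54 mm ahead of it; z points along the fingers, y is the line along which they close (so a half turn about z gives the same grasp; the last joint's range is limited). The gripper opens to 85 mm and grips with 20 to 120 N. Pads are 22 mm wide; open, the fingers measure 114 mm over their backs; the gripper's body (76 mm by 85 mm) begins 54 mm behind the grasp point. The pads swing forward as they close: fully open they stand 13 mm farther back than shut.
Start: joints at [-0.223, 0.313, 1.498, -0, 1.331, -0.223], TCP at [525.006, -0.014, 303.894] pointing down, gripper open.
Joint ranges: [-2.94, 2.94], [-0.97, 2.17], [0.19, 2.56], [-1.23, 4.37], [0.02, 3.11], [-2.88, 2.88]. Speed limits (rad/s): [2.39, 2.39, 3.01, 3.14, 3.14, 3.14].

### API

Orientations are given as a unit quaternion [w, x, y, z].
In Python, from rig import * gives the robot as it stands.
- The arm moves only by the tool step_arm, never from a script. Its argument "plan" is a list of rows, each an object with "offset": the shift along the tool's x, y, z in cm, a list of three; "rot": the turn, a rotation vector about the tool's x, y, z in degrees, a list of three; "gripper": the finger opening in cm, from 0 to 8.54. In form: [{"offset": [x, y, z], "rot": [wx, wy, wz], "gripper": gripper}, ...]. A call has 1 to 12 rows; each row is the pose to reach, as a shift and turn from the pose commanded when the call began, along the tool's axes at that moment; what a row does not reach only later rows make up. A row lasts 1/10 s, in which the tool goes at most 50 mm and 8.59 degrees, less where a joint would pass 70% of its speed; a pose out of reach is approached as far as the arm can. A call with a gripper value outside its range is refused whole. The fingers move at their own pace and stop on an object; "squeeze" is the grip in N (left out, the last holds). Time passes only in rows, so rows that repeat a pose let the fingers close. It gives the time, the measured TCP pose, the force, the opening and the grip force at its end, in the units of the state.
- sense(): the state, without advancing time (a new reading comes with each control period).
- capture(name): name is "scene" or "side" or "wrist"; returns a dict with "color" (420x560x3 uint8, red, green, blue), "depth" (420x560 float32, mm along the optical axis (not along the pixel's ray), 0 where there is no reading), "vertical_fov" (degrees; the focal length in pixels is half the picture's height over the tangent of half this angle, whatever the lens; pixels are square), "cx", "cy" (the principal point, pixels), "k1" (the pictures are not rectified: a ray, as slopes to the right and down, at radius r is drawn at 1 + k1 r^2 times it, then the intrinsics apply), "rvec" (rotation vector, rad) and "tvec" (3), from world to camera coordinates, as OpenCV has them; the wrist camera has in their place "mount" (4x4, takes a point from camera to tool coordinates, whose origin is the TCP and whose axes are the flange's). Camera axes: x right, y down, z forward; pixel columns grow to the right and rows downward; lengths in mm; the calibration is good to about 2 mm. A picture is of the moment at which its call begins: read the wrist's pose just before it.
- finish_job(): hands the job in; it is judged then, once.
The state is a dict: "time_s": time; "joints": joint angles; "dq": joint speeds; "tau": joint torques, N m; "eef_pos": TCP position; "ee_rot": TCP orientation; "force": force on the tool from outside, world axes, zero at the start; "wrist_torque": the same for the moment, N m; "grip_width": opening from 0.0 (shut) to 1.0 (fully open); "grip_force": force on a finger pad.
Only numpy, scipy, OpenCV 4.12 (cv2) and the standard library are available. Lean on these libraries where they do the work, as an engineer would, in place of code of your own. Each camera call takes 0.05 s, during which the arm holds its last target. There are 200 camera calls.

## Working session

There is one attempt and no reset: what is moved stays moved. The work goes in short steps, Python scripts to look and compute and a tool call to move; the robot and the scene stay as the last step left them, time stands still between calls to the robot, and variables do not carry over. Pictures are saved under pics/ and viewed, at most 12 in all, crops included, and the job is handed in when it is done.

Besides the shell and the picture viewer there is one more tool, called after ">>>" as name(argument=value, ...), one argument or row to a line, values as JSON. step_arm: Moves the arm, as the interface text tells. Its arguments: {"type":"object","properties":{"plan":{"type":"array"},"squeeze":{"type":"number"}},"required":["plan"]}

```bash
mkdir -p pics; cat > h.py <<'E'
from rig import *
import numpy as np, cv2
from scipy.spatial.transform import Rotation as R
def Rq(q): return R.from_quat([q[1],q[2],q[3],q[0]]).as_matrix()
def cloud(c,s=None):
    "world xyz per pixel (nan where no depth)"
    d=c["depth"].astype(float); h,w=d.shape
    f=h/2/np.tan(np.radians(c["vertical_fov"])/2)
    u,v=np.meshgrid(np.arange(w),np.arange(h))
    xd=(u-c["cx"])/f; yd=(v-c["cy"])/f; x,y=xd.copy(),yd.copy()
    for _ in range(20):
        k=1+c["k1"]*(x*x+y*y); x,y=xd/k,yd/k
    P=np.stack([x*d,y*d,d],-1); P[d==0]=np.nan
    if "mount" in c:
        M=np.array(c["mount"]); T=P@M[:3,:3].T+M[:3,3]
        return T@Rq(s["ee_rot"]).T+np.array(s["eef_pos"])
    Rm=cv2.Rodrigues(np.array(c["rvec"],float))[0]
    return (P-np.array(c["tvec"]).ravel())@Rm
def snap(n,name):
    s=sense(); c=capture(n)
    cv2.imwrite(f"pics/{name}.png",c["color"][:,:,::-1])
    P=cloud(c,s); np.savez(f"{name}.npz",P=P,C=c["color"]); return P,c["color"],s
E
python3 - <<'E'
from h import *
a=[snap(n,n+"0")[1] for n in ("scene","side","wrist")]
print(sense())
im=np.zeros((600,800,3),np.uint8)
for i,x in enumerate(a[:2]): im[:300,400*i:400*i+400]=cv2.resize(x,(400,300),interpolation=cv2.INTER_AREA)
E
```

```text
{'time_s': 0.15, 'joints': array([-2.23379724e-01,  3.13308172e-01,  1.49822668e+00, -1.60401346e-05,
        1.33100455e+00, -2.23441146e-01]), 'dq': array([ 0.00014112, -0.00114891, -0.00198775,  0.00166022,  0.0022876 ,
        0.0007226 ]), 'tau': array([ 1.79854873e-03, -4.12368500e+01, -2.59796566e+01, -1.57318855e-04,
        3.17765021e-03, -3.62555340e-05]), 'eef_pos': array([5.24883818e+02, 2.19531722e-02, 3.03486827e+02]), 'ee_rot': array([-3.96414290e-04,  7.07083636e-01,  7.07129767e-01, -2.58836333e-04]), 'force': array([ 0.38275587, -1.50782758,  0.2620016 ]), 'wrist_torque': array([0.04237416, 0.01117011, 0.02593389]), 'grip_force': 0.0, 'grip_width': 1.000861184034941}
```

View pics/scene0.png

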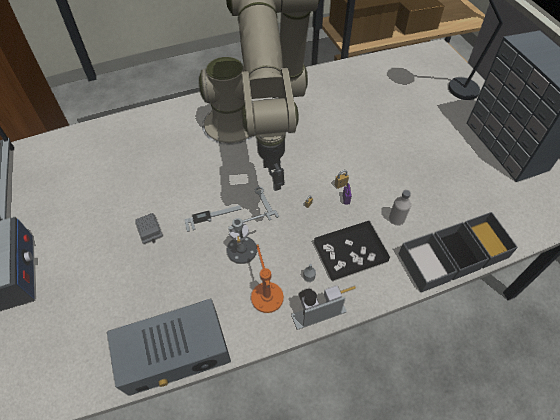

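View pics/side0.png

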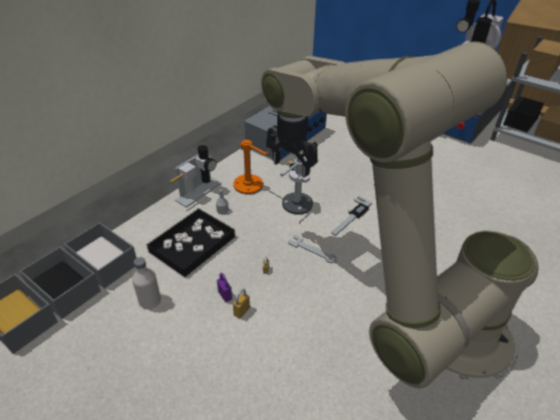

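Scene view: grey post at about (240,245), with an orange decoy at (267,295). The larger brass lock is at (342,180) next to the purple decoy at (347,194), and the small lock is at (308,201). Side view: post (297,200), large lock (241,304), small lock (266,266). Now I'll locate them.

```bash
python3 - <<'E'
from h import *
for n,boxes in (("scene0",dict(big=(330,168,352,190),small=(302,194,315,210),post=(222,212,285,266))),("side0",dict(big=(230,288,252,320),small=(260,258,272,275),post=(278,150,316,215)))):
    z=np.load(n+".npz");P,C=z["P"],z["C"].astype(int)
    for k,(a,b,c,d) in boxes.items():
        p=P[b:d,a:c].reshape(-1,3);q=C[b:d,a:c].reshape(-1,3)
        if k!="post":
            m=(q[:,0]-q[:,2]>45)&(p[:,2]>3); 
            print(n,k,m.sum(),np.nanmin(p[m],0).round(),np.nanmax(p[m],0).round(),np.nanmedian(p[m],0).round())
        else:
            for lo,hi in((3,12),(20,110),(110,150),(150,162),(162,172),(172,185)):
                m=(p[:,2]>lo)&(p[:,2]<hi)
                if m.sum(): print(n,lo,m.sum(),np.percentile(p[m],[3,50,97],axis=0).round().tolist())
    big=cv2.resize(z["C"][boxes["post"][1]-10:boxes["post"][3]+5,boxes["post"][0]-10:boxes["post"][2]+10],None,fx=5,fy=5,interpolation=2)
    cv2.imwrite(f"pics/{n}_post.png",big[:,:400,::-1]);print(big.shape)
a=cv2.imread("pics/scene0_post.png");b=cv2.imread("pics/side0_post.png");w=cv2.resize(cv2.imread("pics/wrist0.png"),(400,300))
im=np.zeros((600,800,3),np.uint8)
z=np.load("scene0.npz")["C"][:,:,::-1];im[:300,:400]=cv2.resize(z[195:270,205:305],(400,300),interpolation=2)
im[300:,:400]=cv2.resize(z[160:220,290:370],(400,300),interpolation=2)
z=np.load("side0.npz")["C"][:,:,::-1];im[:300,400:]=cv2.resize(z[145:220,250:350],(400,300),interpolation=2)
im[300:,400:]=w
cv2.imwrite("pics/m1.png",im)
E
```

```text
scene0 big 41 [442. 265.   4.] [466. 306.  60.] [457. 284.  52.]
scene0 small 15 [488. 127.  27.] [507. 155.  40.] [497. 142.  32.]
scene0 3 1175 [[448.0, -187.0, 3.0], [562.0, -58.0, 5.0], [670.0, 29.0, 11.0]]
scene0 20 113 [[564.0, -162.0, 20.0], [600.0, -134.0, 29.0], [616.0, -106.0, 75.0]]
scene0 110 209 [[582.0, -162.0, 118.0], [606.0, -140.0, 130.0], [637.0, -108.0, 146.0]]
scene0 150 46 [[588.0, -162.0, 150.0], [602.0, -142.0, 154.0], [622.0, -123.0, 159.0]]
scene0 162 133 [[579.0, -146.0, 165.0], [595.0, -108.0, 170.0], [745.0, -53.0, 172.0]]
scene0 172 80 [[583.0, -148.0, 172.0], [596.0, -126.0, 174.0], [746.0, -46.0, 179.0]]
(345, 415, 3)
side0 big 162 [437. 268.  12.] [460. 309.  67.] [445. 299.  47.]
side0 small 28 [480. 137.   8.] [496. 158.  33.] [485. 153.  25.]
side0 3 326 [[542.0, -290.0, 3.0], [582.0, -126.0, 10.0], [752.0, -86.0, 12.0]]
side0 20 200 [[575.0, -312.0, 21.0], [586.0, -128.0, 44.0], [772.0, -120.0, 93.0]]
side0 110 226 [[552.0, -145.0, 113.0], [586.0, -122.0, 126.0], [631.0, -105.0, 147.0]]
side0 150 25 [[575.0, -127.0, 151.0], [581.0, -121.0, 156.0], [597.0, -102.0, 161.0]]
side0 162 82 [[577.0, -134.0, 164.0], [587.0, -109.0, 168.0], [603.0, -45.0, 171.0]]
side0 172 9 [[583.0, -131.0, 172.0], [589.0, -126.0, 174.0], [595.0, -43.0, 175.0]]
(400, 290, 3)
```

View pics/m1.png

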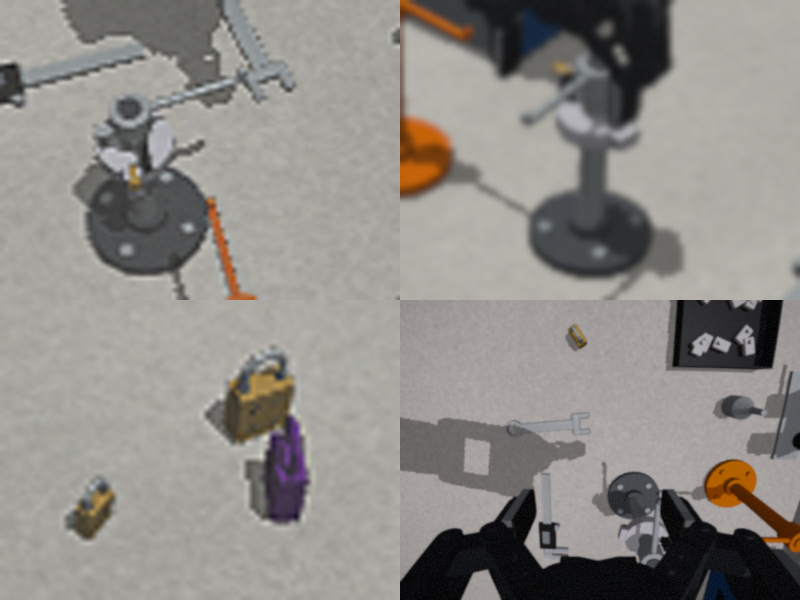

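The hook arm lies along about +y from the post at (589,-128), so it has to swing towards -x. I'll get the camera mount, then move in for a closer view.

```bash
python3 - <<'E'
from h import *
c=capture("wrist");print(np.array(c["mount"]).round(3).tolist(),c["vertical_fov"],c["k1"])
z=np.load("wrist0.npz");P,C=z["P"],z["C"].astype(int)
m=(C[...,0]-C[...,2]>45)&(P[...,2]>3)&(P[...,2]<60)&(P[...,1]>50); p=P[m];print("small",len(p),p.min(0),p.max(0),np.median(p,0))
z=np.load("side0.npz");P,C=z["P"],z["C"].astype(int)
m=(C[...,2]-C[...,1]>40)&(P[...,2]>3)&(P[...,2]<100)&(P[...,1]>200)&(P[...,1]<360)&(P[...,0]<560); p=P[m];print("purple",len(p),np.percentile(p,[2,50,98],axis=0).round())
E
```

```text
[[-0.001, -0.952, -0.307, 78.648], [1.0, -0.0, -0.001, -0.255], [0.001, -0.307, 0.952, -70.39], [0.0, 0.0, 0.0, 1.0]] 69.33465141807514 -0.06216047010788089
small 230 [481.69459605 126.54498791  21.79619803] [506.07382197 156.10194233  49.34929546] [494.52568629 140.38618986  29.98949247]
purple 152 [[497. 268.  21.]
 [514. 282.  49.]
 [534. 292.  80.]]
```

>>> step_arm(
  plan=[
    {"offset":[-5,2,0],"rot":[0,0,0],"gripper":0},
    {"offset":[-9,3,0],"rot":[0,0,0],"gripper":0},
    {"offset":[-13,4,0],"rot":[0,0,0],"gripper":0},
    {"offset":[-18,5,0],"rot":[0,0,0],"gripper":0},
    {"offset":[-19,5,0],"rot":[0,0,0],"gripper":0},
    {"offset":[-19,5,0],"rot":[0,0,0],"gripper":0},
    {"offset":[-19,5,0],"rot":[0,0,0],"gripper":0},
  ],
)

```text
time_s: 0.9
eef_pos: [574.9, -189.1, 303.8]
ee_rot: [-0.0, 0.707, 0.707, 0.0]
force: [0.8, 0.4, -0.1]
grip_width: -0.002
grip_force: 0.0
```

```bash
python3 - <<'E'
from h import *
P,C,s=snap("wrist","w1"); print(s["eef_pos"].round(1),s["time_s"],s["force"].round(1),s["grip_width"])
p=P.reshape(-1,3); near=(np.hypot(p[:,0]-590,p[:,1]+128)<110)
for lo,hi in((3,12),(30,110),(120,150),(150,162),(162,170),(170,185)):
    m=near&(p[:,2]>lo)&(p[:,2]<hi)
    if m.sum(): print(lo,m.sum(),np.percentile(p[m],[2,50,98],axis=0).round(1).tolist())
m=near&(p[:,2]>160)&(p[:,2]<172)&(p[:,1]>-105)&(p[:,1]<-50)
l=cv2.fitLine(p[m][:,:2].astype(np.float32),cv2.DIST_HUBER,0,.01,.01).ravel();print("arm",m.sum(),l)
m=near&(p[:,2]>3)&(p[:,2]<14)
(cx,cy),r=cv2.minEnclosingCircle(p[m][:,:2].astype(np.float32));print(cx,cy,r)
E
```

```text
[ 574.9 -189.1  303.8] 0.9 [ 0.8  0.4 -0.1] -0.0016375680407499818
3 487 [[542.5, -173.0, 9.5], [576.2, -100.7, 11.5], [637.4, -86.4, 12.0]]
120 3099 [[555.9, -158.8, 123.6], [584.3, -130.5, 127.5], [634.8, -107.5, 148.6]]
150 223 [[577.7, -162.0, 150.8], [591.0, -155.9, 154.3], [596.4, -119.4, 160.5]]
162 1701 [[578.2, -145.8, 165.6], [590.6, -92.1, 168.5], [687.0, -50.0, 169.9]]
170 1538 [[578.2, -146.4, 170.0], [591.9, -131.4, 171.4], [689.4, -47.9, 176.1]]
arm 1090 [ 1.7990528e-02 -9.9983817e-01  5.9048328e+02 -7.6457619e+01]
595.1552124023438 -126.78398895263672 106.49878692626953
```

View pics/w1.png

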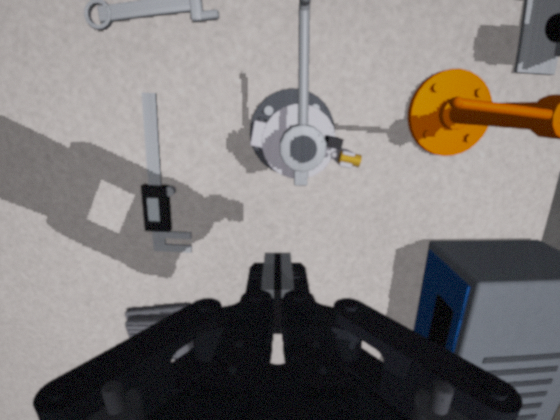

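Wrist view: hub at (303,147) with its arm straight up the image (+y), the catch and stop at about (345,150), and the hub's tail at (302,180). The axis is at about (591.5,-130.5). I'll put the closed fingers on the +x side of the arm at r≈65.

>>> step_arm(
  plan=[
    {"offset":[4,2,0],"rot":[0,0,0],"gripper":0},
    {"offset":[8,4,0],"rot":[0,0,0],"gripper":0},
    {"offset":[12.3,4.8,0],"rot":[0,0,0],"gripper":0},
    {"offset":[12.3,4.8,3],"rot":[0,0,0],"gripper":0},
    {"offset":[12.3,4.8,6],"rot":[0,0,0],"gripper":0},
    {"offset":[12.3,4.8,7.8],"rot":[0,0,0],"gripper":0},
    {"offset":[12.3,4.8,7.8],"rot":[0,0,0],"gripper":0},
    {"offset":[12.3,4.8,7.8],"rot":[0,0,0],"gripper":0},
  ],
)

```text
time_s: 1.75
eef_pos: [623.1, -66.1, 227.0]
ee_rot: [0.0, 0.707, 0.708, 0.0]
force: [0.3, -0.8, -0.1]
grip_width: -0.003
grip_force: 0.0
```

```bash
python3 - <<'E'
from h import *
A=np.array([591.5,-130.5]);c0=np.array([622.9,-66.1])
for t in range(91,176,5):
    d=np.array([np.cos(np.radians(t)),np.sin(np.radians(t))]);n=np.array([-d[1],d[0]])
    off=3.5+14.5*abs(n[0])+11*abs(n[1])
    c=A+65*d-off*n; o=(c-c0)/10
    print(t,"offset x %.2f y %.2f"%(o[1],o[0]),c.round(1))
print(sense()["eef_pos"].round(1),sense()["force"].round(1))
E
```

```text
91 offset x 0.09 y -1.43 [608.6 -65.2]
96 offset x 0.22 y -1.92 [603.7 -63.9]
101 offset x 0.32 y -2.43 [598.6 -62.9]
106 offset x 0.37 y -2.96 [593.3 -62.4]
111 offset x 0.38 y -3.51 [587.8 -62.3]
116 offset x 0.34 y -4.07 [582.2 -62.7]
121 offset x 0.24 y -4.64 [576.5 -63.7]
126 offset x 0.09 y -5.21 [570.8 -65.2]
131 offset x -0.11 y -5.77 [565.2 -67.2]
136 offset x -0.38 y -6.32 [559.7 -69.9]
141 offset x -0.70 y -6.86 [554.3 -73.1]
146 offset x -1.09 y -7.37 [549.2 -77. ]
151 offset x -1.53 y -7.85 [544.4 -81.4]
156 offset x -2.02 y -8.29 [540.  -86.3]
161 offset x -2.56 y -8.68 [536.1 -91.7]
166 offset x -3.15 y -9.02 [532.7 -97.6]
171 offset x -3.78 y -9.30 [ 529.9 -103.9]
[623.1 -66.1 227. ] [ 0.3 -0.8 -0.1]
```

>>> step_arm(
  plan=[
    {"offset":[0,-0.7,0],"rot":[0,0,0],"gripper":0},
    {"offset":[0.1,-1.4,0],"rot":[0,0,0],"gripper":0},
    {"offset":[0.2,-1.9,0],"rot":[0,0,0],"gripper":0},
    {"offset":[0.3,-2.4,0],"rot":[0,0,0],"gripper":0},
    {"offset":[0.4,-3.0,0],"rot":[0,0,0],"gripper":0},
    {"offset":[0.4,-3.5,0],"rot":[0,0,0],"gripper":0},
    {"offset":[0.3,-4.1,0],"rot":[0,0,0],"gripper":0},
    {"offset":[0.2,-4.6,0],"rot":[0,0,0],"gripper":0},
    {"offset":[0.1,-5.2,0],"rot":[0,0,0],"gripper":0},
    {"offset":[-0.1,-5.8,0],"rot":[0,0,0],"gripper":0},
    {"offset":[-0.4,-6.3,0],"rot":[0,0,0],"gripper":0},
    {"offset":[-0.7,-6.9,0],"rot":[0,0,0],"gripper":0},
  ],
)

```text
time_s: 2.95
eef_pos: [553.6, -74.3, 225.9]
ee_rot: [0.0, 0.707, 0.707, 0.0]
force: [1.5, 0.2, 0.2]
grip_width: -0.001
grip_force: 0.5
```

```bash
python3 - <<'E'
from h import *
P,C,s=snap("wrist","w2"); print(s["eef_pos"].round(1),s["force"].round(1))
E
```

```text
[553.6 -74.3 225.9] [1.5 0.2 0.2]
```

View pics/w2.png

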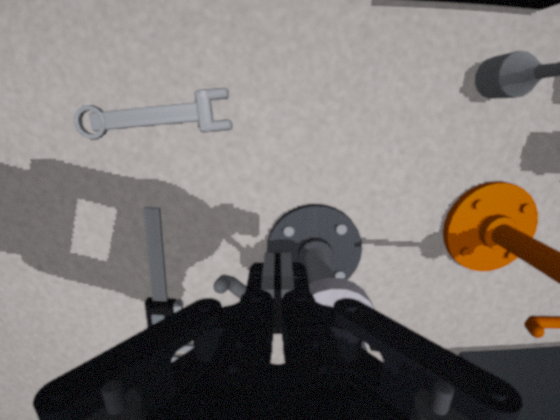

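The hook is moving: its tip shows at (225,283), ahead of the fingers. I'll continue in small steps.

>>> step_arm(
  plan=[
    {"offset":[-0.2,-0.25,0],"rot":[0,0,0],"gripper":0},
    {"offset":[-0.4,-0.5,0],"rot":[0,0,0],"gripper":0},
    {"offset":[-0.6,-0.7,0],"rot":[0,0,0],"gripper":0},
    {"offset":[-0.8,-0.95,0],"rot":[0,0,0],"gripper":0},
  ],
)

```text
time_s: 3.4
eef_pos: [544.4, -82.2, 225.9]
ee_rot: [0.0, 0.707, 0.707, 0.0]
force: [0.4, 0.1, 0.4]
grip_width: 0.003
grip_force: 0.5
```

>>> step_arm(
  plan=[
    {"offset":[-0.12,-0.11,0],"rot":[0,0,0],"gripper":0},
    {"offset":[-0.24,-0.22,0],"rot":[0,0,0],"gripper":0},
    {"offset":[-0.36,-0.32,0],"rot":[0,0,0],"gripper":0},
  ],
)

```text
time_s: 3.7
eef_pos: [541.3, -85.7, 225.9]
ee_rot: [-0.0, 0.707, 0.707, 0.0]
force: [1.4, 0.9, 0.1]
grip_width: -0.001
grip_force: 0.5
```

>>> step_arm(
  plan=[
    {"offset":[-0.1,-0.08,0],"rot":[0,0,0],"gripper":0},
    {"offset":[-0.2,-0.15,0],"rot":[0,0,0],"gripper":0},
  ],
)

```text
time_s: 3.9
eef_pos: [539.8, -87.7, 225.9]
ee_rot: [-0.0, 0.707, 0.707, 0.0]
force: [1.3, -0.1, 0.7]
grip_width: -0.001
grip_force: 0.5
```

>>> step_arm(
  plan=[
    {"offset":[-0.1,-0.07,0],"rot":[0,0,0],"gripper":0},
    {"offset":[-0.2,-0.13,0],"rot":[0,0,0],"gripper":0},
  ],
)

```text
time_s: 4.1
eef_pos: [538.5, -89.7, 225.9]
ee_rot: [-0.0, 0.707, 0.707, 0.0]
force: [1.1, 0.1, -0.3]
grip_width: 0.002
grip_force: 0.5
```

>>> step_arm(
  plan=[
    {"offset":[-0.1,-0.06,0],"rot":[0,0,0],"gripper":0},
    {"offset":[-0.2,-0.12,0],"rot":[0,0,0],"gripper":0},
  ],
)

```text
time_s: 4.3
eef_pos: [537.3, -91.7, 225.9]
ee_rot: [0.0, 0.707, 0.707, 0.0]
force: [0.4, 0.7, 0.1]
grip_width: 0.001
grip_force: 0.6
```

>>> step_arm(
  plan=[
    {"offset":[-0.1,-0.06,0],"rot":[0,0,0],"gripper":0},
    {"offset":[-0.2,-0.11,0],"rot":[0,0,0],"gripper":0},
  ],
)

```text
time_s: 4.5
eef_pos: [536.3, -93.6, 225.9]
ee_rot: [0.0, 0.707, 0.707, 0.0]
force: [1.7, 2.3, 0.4]
grip_width: 0.002
grip_force: 1.2
```

>>> step_arm(
  plan=[
    {"offset":[-0.1,-0.05,0],"rot":[0,0,0],"gripper":0},
    {"offset":[-0.2,-0.1,0],"rot":[0,0,0],"gripper":0},
  ],
)

```text
time_s: 4.7
eef_pos: [535.3, -95.5, 225.9]
ee_rot: [0.0, 0.707, 0.707, 0.0]
force: [3.6, 2.0, -0.7]
grip_width: 0.001
grip_force: 1.9
```

>>> step_arm(
  plan=[
    {"offset":[-0.1,-0.05,0],"rot":[0,0,0],"gripper":0},
    {"offset":[-0.2,-0.1,0],"rot":[0,0,0],"gripper":0},
  ],
)

```text
time_s: 4.9
eef_pos: [534.3, -97.6, 225.9]
ee_rot: [0.0, 0.707, 0.707, 0.0]
force: [4.4, 3.3, -0.7]
grip_width: 0.005
grip_force: 2.2
```

>>> step_arm(
  plan=[
    {"offset":[-0.1,-0.05,0],"rot":[0,0,0],"gripper":0},
  ],
)

```text
time_s: 5.0
eef_pos: [533.8, -98.5, 225.9]
ee_rot: [0.0, 0.707, 0.707, 0.0]
force: [4.4, 2.7, -1.0]
grip_width: 0.0
grip_force: 2.1
```

>>> step_arm(
  plan=[
    {"offset":[-0.1,-0.05,0],"rot":[0,0,0],"gripper":0},
  ],
)

```text
time_s: 5.1
eef_pos: [533.2, -99.6, 225.9]
ee_rot: [-0.0, 0.707, 0.707, -0.0]
force: [2.6, 2.1, -1.6]
grip_width: -0.002
grip_force: 1.5
```

>>> step_arm(
  plan=[
    {"offset":[-0.1,-0.05,0],"rot":[0,0,0],"gripper":0},
  ],
)

```text
time_s: 5.2
eef_pos: [532.6, -100.7, 225.9]
ee_rot: [-0.0, 0.707, 0.707, -0.0]
force: [3.8, 2.5, -1.5]
grip_width: 0.001
grip_force: 1.7
```

>>> step_arm(
  plan=[
    {"offset":[-0.1,-0.05,0],"rot":[0,0,0],"gripper":0},
  ],
)

```text
time_s: 5.3
eef_pos: [532.1, -101.7, 225.9]
ee_rot: [-0.0, 0.707, 0.707, -0.0]
force: [2.3, 1.4, -0.9]
grip_width: 0.002
grip_force: 0.6
```

>>> step_arm(
  plan=[
    {"offset":[-0.1,-0.04,0],"rot":[0,0,0],"gripper":0},
  ],
)

```text
time_s: 5.4
eef_pos: [531.5, -102.9, 225.8]
ee_rot: [-0.0, 0.707, 0.707, -0.0]
force: [0.6, 0.6, -1.5]
grip_width: -0.001
grip_force: 0.2
```

>>> step_arm(
  plan=[
    {"offset":[-0.1,-0.04,0],"rot":[0,0,0],"gripper":0},
  ],
)

```text
time_s: 5.5
eef_pos: [531.2, -103.9, 225.9]
ee_rot: [-0.0, 0.707, 0.707, -0.0]
force: [0.3, 1.2, 0.2]
grip_width: 0.0
grip_force: 0.4
```

>>> step_arm(
  plan=[
    {"offset":[-0.1,-0.04,0],"rot":[0,0,0],"gripper":0},
  ],
)

```text
time_s: 5.6
eef_pos: [530.9, -104.8, 225.8]
ee_rot: [-0.0, 0.707, 0.707, -0.0]
force: [1.5, 0.5, 0.3]
grip_width: 0.003
grip_force: 0.2
```

>>> step_arm(
  plan=[
    {"offset":[-0.1,-0.04,0],"rot":[0,0,0],"gripper":0},
  ],
)

```text
time_s: 5.7
eef_pos: [530.5, -105.8, 225.9]
ee_rot: [-0.0, 0.707, 0.707, -0.0]
force: [0.2, 0.7, -0.7]
grip_width: -0.001
grip_force: 0.3
```

```bash
python3 - <<'E'
from h import *
P,C,s=snap("wrist","w3"); Q,D,_=snap("scene","s3")
print(s["eef_pos"].round(1),s["force"].round(1))
for N,p in(("w",P),("s",Q)):
    p=p.reshape(-1,3);r=np.hypot(p[:,0]-591.5,p[:,1]+130.5)
    m=(p[:,2]>160)&(p[:,2]<180)&(r>30)&(r<96)&(p[:,0]<575)
    q=p[m];print(N,m.sum(),np.percentile(np.degrees(np.arctan2(q[:,1]+130.5,q[:,0]-591.5))%360,[5,50,95]).round(1))
im=np.hstack([cv2.resize(C[200:420,100:400],(400,293)),cv2.resize(D[195:270,195:297],(400,293),interpolation=2)])
cv2.imwrite("pics/m3.png",im[:,:,::-1])
E
```

```text
[ 530.5 -105.8  225.9] [ 0.2  0.7 -0.7]
w 1393 [146.9 150.6 168.9]
s 53 [150.  171.2 177.2]
```

View pics/m3.png

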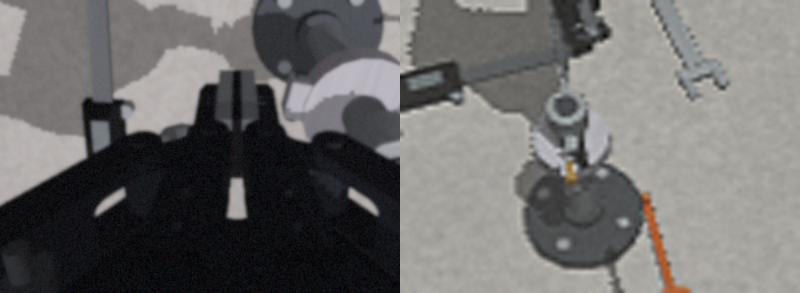

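The force rose and then dropped to zero, so the hook is past the catch. I'll follow it gently until I feel the stop.

>>> step_arm(
  plan=[
    {"offset":[-0.1,-0.03,0],"rot":[0,0,0],"gripper":0},
  ],
)

```text
time_s: 5.9
eef_pos: [530.3, -106.6, 225.9]
ee_rot: [-0.0, 0.707, 0.707, 0.0]
force: [1.2, 2.0, -0.2]
grip_width: 0.0
grip_force: 0.8
```

>>> step_arm(
  plan=[
    {"offset":[-0.1,-0.03,0],"rot":[0,0,0],"gripper":0},
  ],
)

```text
time_s: 6.0
eef_pos: [530.1, -107.4, 225.9]
ee_rot: [-0.0, 0.707, 0.707, 0.0]
force: [1.1, 3.7, 0.3]
grip_width: 0.004
grip_force: 1.7
```

>>> step_arm(
  plan=[
    {"offset":[-0.08,-0.03,0],"rot":[0,0,0],"gripper":0},
  ],
)

```text
time_s: 6.1
eef_pos: [529.9, -108.1, 225.9]
ee_rot: [-0.0, 0.707, 0.707, 0.0]
force: [2.5, 4.2, -0.2]
grip_width: 0.002
grip_force: 2.5
```

>>> step_arm(
  plan=[
    {"offset":[-0.08,-0.03,0],"rot":[0,0,0],"gripper":0},
  ],
)

```text
time_s: 6.2
eef_pos: [529.6, -108.7, 225.9]
ee_rot: [-0.0, 0.707, 0.707, 0.001]
force: [4.1, 5.9, -0.6]
grip_width: -0.001
grip_force: 3.4
```

>>> step_arm(
  plan=[
    {"offset":[-0.08,-0.02,0],"rot":[0,0,0],"gripper":0},
  ],
)

```text
time_s: 6.3
eef_pos: [529.5, -109.3, 225.9]
ee_rot: [-0.0, 0.707, 0.707, 0.001]
force: [4.5, 7.7, -0.3]
grip_width: -0.001
grip_force: 4.1
```

>>> step_arm(
  plan=[
    {"offset":[-0.08,-0.02,0],"rot":[0,0,0],"gripper":0},
  ],
)

```text
time_s: 6.4
eef_pos: [529.4, -109.9, 225.9]
ee_rot: [-0.0, 0.707, 0.707, 0.001]
force: [5.2, 9.2, -1.4]
grip_width: 0.0
grip_force: 4.9
```

10.5 N and climbing steadily, which is above the catch force, so this is the stop. I'll back off, lift clear and check that it stays.

>>> step_arm(
  plan=[
    {"offset":[0.5,0,0],"rot":[0,0,0],"gripper":0},
    {"offset":[1.5,0,0],"rot":[0,0,0],"gripper":0},
    {"offset":[2,0,-2],"rot":[0,0,0],"gripper":0},
    {"offset":[0,-2,-6],"rot":[0,0,0],"gripper":0},
    {"offset":[-4,-5,-7.5],"rot":[0,0,0],"gripper":0},
    {"offset":[-8,-6,-7.5],"rot":[0,0,0],"gripper":0},
    {"offset":[-10,-6,-7.5],"rot":[0,0,0],"gripper":0},
    {"offset":[-10,-6,-7.5],"rot":[0,0,0],"gripper":0},
    {"offset":[-10,-6,-7.5],"rot":[0,0,0],"gripper":0},
  ],
)

```text
time_s: 7.3
eef_pos: [468.9, -210.4, 300.7]
ee_rot: [-0.0, 0.707, 0.707, -0.0]
force: [-0.4, 0.0, 0.7]
grip_width: -0.003
grip_force: 0.0
```

```bash
python3 - <<'E'
from h import *
P,C,s=snap("wrist","w4"); print(s["eef_pos"].round(1),s["force"].round(1))
p=P.reshape(-1,3);A=np.array([591.5,-130.5])
m=(p[:,2]>162)&(p[:,2]<180)&(np.abs(p[:,1]+130)<45)&(p[:,0]>480)&(p[:,0]<571)
q=p[m]
r=np.hypot(*(q[:,:2]-A).T); print(m.sum(),r.max(),q[:,0].min())
k=q[r<80]; l=cv2.fitLine(k[:,:2].astype(np.float32),cv2.DIST_HUBER,0,.01,.01).ravel();print(l,np.degrees(np.arctan2(l[1],l[0])),np.median(k[:,2]))
m=(p[:,2]>169)&(p[:,2]<175)&(np.hypot(*(p[:,:2]-A).T)<25);q=p[m];print(m.sum(),q.min(0),q.max(0),cv2.minEnclosingCircle(q[:,:2].astype(np.float32)))
E
```

```text
[ 468.9 -210.4  300.7] [-0.4  0.   0.7]
1247 91.87095267254985 500.75668554589055
[ 9.7980928e-01 -1.9993433e-01  5.4112842e+02 -1.2420334e+02] -11.533118 168.20811777971653
1687 [ 566.76828118 -149.23882047  169.0101809 ] [ 606.49155126 -118.7045325   174.39185061] ((586.3812255859375, -133.18133544921875), 20.24875831604004)
```

View pics/w4.png

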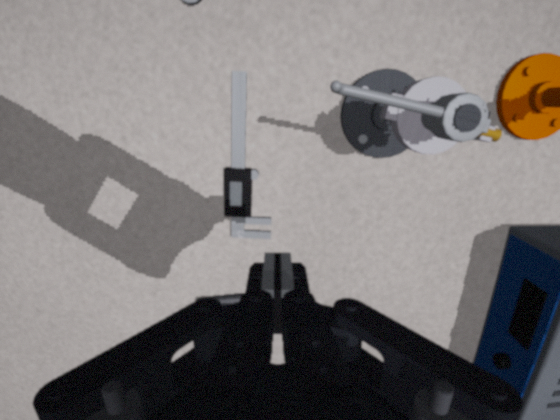

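The hook stays at its stop with the arm pointing at 168.5° (hub at (463,117), tip at (337,87)). The seat is at about (523,-119,165). Now I'll look at the large lock.

>>> step_arm(
  plan=[
    {"offset":[4,0,0],"rot":[0,0,0],"gripper":8},
    {"offset":[8.5,0,0],"rot":[0,0,0],"gripper":8},
    {"offset":[13,0,0],"rot":[0,0,0],"gripper":8},
    {"offset":[17.5,0,0],"rot":[0,0,0],"gripper":8},
    {"offset":[22,-0.5,0],"rot":[0,0,0],"gripper":8},
    {"offset":[26.5,-1,0],"rot":[0,0,0],"gripper":8},
    {"offset":[31,-1,0],"rot":[0,0,0],"gripper":8},
    {"offset":[35,-1,0],"rot":[0,0,0],"gripper":8},
    {"offset":[39,-1,0],"rot":[0,0,0],"gripper":8},
    {"offset":[42.5,-1,0],"rot":[0,0,0],"gripper":8},
    {"offset":[42.5,-1,0],"rot":[0,0,0],"gripper":8},
    {"offset":[42.5,-1,0],"rot":[0,0,0],"gripper":8},
  ],
)

```text
time_s: 8.55
eef_pos: [458.2, 215.3, 300.7]
ee_rot: [-0.0, 0.706, 0.708, -0.0]
force: [0.1, -0.0, 0.8]
grip_width: 0.942
grip_force: 0.0
```

```bash
python3 - <<'E'
from h import *
P,C,s=snap("wrist","w5"); print(s["eef_pos"].round(1),s["force"].round(1))
p=P.reshape(-1,3);c=C.reshape(-1,3).astype(int)
near=(np.hypot(p[:,0]-450,p[:,1]-287)<45)
m=near&(p[:,2]>47)&(p[:,2]<53)&(c[:,0]-c[:,2]>30);q=p[m][:,:2].astype(np.float32)
print("bodytop",m.sum(),cv2.minAreaRect(q),np.median(p[m],0).round(1))
m=near&(p[:,2]>66)&(p[:,2]<90);q=p[m];print("shackle",m.sum(),q.mean(0).round(1),q[:,2].max(),cv2.minAreaRect(q[:,:2].astype(np.float32)))
m=(c[:,2]-c[:,1]>40)&(p[:,2]>5)&(p[:,2]<100);print("purple",np.percentile(p[m],[1,99],axis=0).round(1).tolist())
E
```

```text
[458.2 215.3 300.7] [ 0.1 -0.   0.8]
bodytop 628 ((451.8383483886719, 286.43304443359375), (21.631271362304688, 43.2213134765625), 4.272354602813721) [455.  287.6  50.2]
shackle 261 [452.1 286.8  78.5] 84.14637310354453 ((452.0392761230469, 286.2894592285156), (6.477269172668457, 36.75522232055664), 4.070305347442627)
purple [[496.8, 262.9, 45.9], [538.9, 289.9, 82.7]]
```

View pics/w5.png

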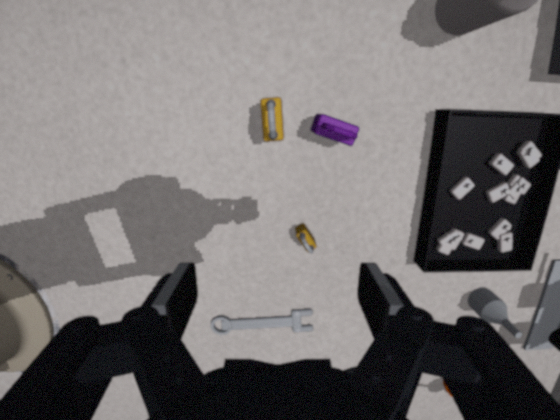

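Lock at (272,120) in the image, measured at (452,286.5) with its x axis at 4.3°. The purple one at (335,130) is clear of the fingers. I'll rotate -94.3° and move above it.

>>> step_arm(
  plan=[
    {"offset":[1,-0.1,1.5],"rot":[0,0,-8.5],"gripper":8},
    {"offset":[2,-0.2,3],"rot":[0,0,-17],"gripper":8},
    {"offset":[3,-0.3,4.5],"rot":[0,0,-25.5],"gripper":8},
    {"offset":[4,-0.4,6],"rot":[0,0,-34],"gripper":8},
    {"offset":[5,-0.5,7.5],"rot":[0,0,-42.5],"gripper":8},
    {"offset":[6,-0.6,9],"rot":[0,0,-51],"gripper":8},
    {"offset":[7.12,-0.62,10.5],"rot":[0,0,-59.5],"gripper":8},
    {"offset":[7.12,-0.62,11.5],"rot":[0,0,-68],"gripper":8},
    {"offset":[7.12,-0.62,12],"rot":[0,0,-76.5],"gripper":8},
    {"offset":[7.12,-0.62,12],"rot":[0,0,-85],"gripper":8},
    {"offset":[7.12,-0.62,12],"rot":[0,0,-93.5],"gripper":8},
    {"offset":[7.12,-0.62,12],"rot":[0,0,-94.3],"gripper":8},
  ],
)

```text
time_s: 9.8
eef_pos: [453.0, 284.6, 181.0]
ee_rot: [-0.0, -0.038, 0.999, -0.0]
force: [-0.4, 0.6, -0.5]
grip_width: 0.936
grip_force: 0.0
```

```bash
python3 - <<'E'
from h import *
P,C,s=snap("wrist","w6"); print(s["eef_pos"].round(1),s["ee_rot"].round(3),s["joints"].round(2))
p=P.reshape(-1,3);c=C.reshape(-1,3).astype(int)
near=(np.hypot(p[:,0]-452,p[:,1]-287)<30)
m=near&(p[:,2]>47)&(p[:,2]<54)&(c[:,0]-c[:,2]>30);q=p[m][:,:2].astype(np.float32)
print("bodytop",m.sum(),cv2.minAreaRect(q))
m=near&(p[:,2]>72)&(p[:,2]<90);q=p[m];print("shackle",m.sum(),q.mean(0).round(1),cv2.minAreaRect(q[:,:2].astype(np.float32)))
T=(np.array([452,286.5,94])-s["eef_pos"])@Rq(s["ee_rot"]);print("to go (tool)",T.round(1))
E
```

```text
[453.  284.6 181. ] [-0.    -0.038  0.999 -0.   ] [ 0.34  0.46  1.63 -0.    1.05 -1.3 ]
bodytop 1275 ((450.62652587890625, 286.3053283691406), (20.682180404663086, 43.01741027832031), 3.6974093914031982)
shackle 518 [450.5 286.3  78.9] ((451.1363525390625, 286.5887451171875), (6.769956111907959, 32.587371826171875), 3.683006525039673)
to go (tool) [ 0.8  2.  87. ]
```

>>> step_arm(
  plan=[
    {"offset":[0.1,0,0.5],"rot":[0,0,0],"gripper":8},
    {"offset":[0.1,0,3.5],"rot":[0,0,0],"gripper":8},
    {"offset":[0.1,0,6],"rot":[0,0,0],"gripper":8},
    {"offset":[0.1,0,8],"rot":[0,0,0],"gripper":8},
    {"offset":[0.1,0,8.7],"rot":[0,0,0],"gripper":8},
    {"offset":[0.1,0,8.7],"rot":[0,0,0],"gripper":8},
    {"offset":[0.1,0,8.7],"rot":[0,0,0],"gripper":8},
  ],
  squeeze=40,
)

```text
time_s: 10.55
eef_pos: [452.2, 285.4, 94.7]
ee_rot: [0.001, -0.037, 0.999, 0.0]
force: [-0.2, 0.5, -0.9]
grip_width: 0.937
grip_force: 0.0
```

>>> step_arm(
  plan=[
    {"offset":[0,0,0],"rot":[0,0,0],"gripper":5},
    {"offset":[0,0,0],"rot":[0,0,0],"gripper":4.6},
    {"offset":[0,0,0],"rot":[0,0,0],"gripper":4},
    {"offset":[0,0,0],"rot":[0,0,0],"gripper":3.5},
    {"offset":[0,0,0],"rot":[0,0,0],"gripper":3.5},
    {"offset":[0,0,0],"rot":[0,0,0],"gripper":3.5},
    {"offset":[0,0,0],"rot":[0,0,0],"gripper":3.5},
    {"offset":[0,0,0],"rot":[0,0,0],"gripper":3.5},
  ],
)

```text
time_s: 11.35
eef_pos: [452.2, 285.4, 94.7]
ee_rot: [0.001, -0.037, 0.999, 0.0]
force: [-0.4, -0.2, 5.4]
grip_width: 0.502
grip_force: 41.7
```

Gripped: width ≈43 mm, 42 N. Next I'll lift and move to a point out along the arm line.

>>> step_arm(
  plan=[
    {"offset":[0,0,-2],"rot":[0,0,0],"gripper":3.5},
    {"offset":[0,0,-5],"rot":[0,0,0],"gripper":3.5},
    {"offset":[0,0,-9],"rot":[0,0,0],"gripper":3.5},
    {"offset":[0,-1,-13],"rot":[0,0,0],"gripper":3.5},
    {"offset":[0.2,-4,-16],"rot":[0,0,2],"gripper":3.5},
    {"offset":[0.5,-8,-18],"rot":[0,0,4],"gripper":3.5},
    {"offset":[0.8,-12,-18],"rot":[0,0,6],"gripper":3.5},
    {"offset":[1.1,-16,-18],"rot":[0,0,8],"gripper":3.5},
    {"offset":[1.4,-20,-18],"rot":[0,0,10],"gripper":3.5},
    {"offset":[1.7,-24,-18],"rot":[0,0,12],"gripper":3.5},
    {"offset":[2,-28,-18],"rot":[0,0,14],"gripper":3.5},
    {"offset":[2.2,-32,-18],"rot":[0,0,15.8],"gripper":3.5},
  ],
)

```text
time_s: 12.55
eef_pos: [453.3, -36.9, 273.8]
ee_rot: [-0.0, 0.101, 0.995, 0.0]
force: [0.2, 0.2, -3.3]
grip_width: 0.503
grip_force: 41.6
```

```bash
python3 - <<'E'
from h import *
s=sense();Rm=Rq(s["ee_rot"]);print(s["eef_pos"].round(1),s["grip_width"],s["grip_force"],s["force"].round(1))
print("tool x,y dirs",Rm[:2,:2].T.round(3).tolist(),np.degrees(np.arctan2(Rm[1,1],Rm[0,1])))
for t in ([454.5,-105,274],[454.5,-105,200]): print(((np.array(t)-s["eef_pos"])@Rm).round(1))
E
```

```text
[453.3 -36.9 273.8] 0.5032142168569022 41.61441743373871 [ 0.2  0.2 -3.3]
tool x,y dirs [[-0.98, 0.201], [0.201, 0.98]] 78.41439425971525
[-14.8 -66.4  -0.3]
[-14.9 -66.4  73.7]
```

>>> step_arm(
  plan=[
    {"offset":[-0.7,-3.3,0],"rot":[0,0,0],"gripper":3.5},
    {"offset":[-1.5,-6.6,0],"rot":[0,0,0],"gripper":3.5},
    {"offset":[-1.5,-6.6,3],"rot":[0,0,0],"gripper":3.5},
    {"offset":[-1.5,-6.6,6],"rot":[0,0,0],"gripper":3.5},
    {"offset":[-1.5,-6.6,7.4],"rot":[0,0,0],"gripper":3.5},
    {"offset":[-1.5,-6.6,7.4],"rot":[0,0,0],"gripper":3.5},
    {"offset":[-1.5,-6.6,7.4],"rot":[0,0,0],"gripper":3.5},
  ],
)

```text
time_s: 13.25
eef_pos: [455.5, -103.1, 200.4]
ee_rot: [0.0, 0.1, 0.995, -0.0]
force: [0.2, 0.2, -1.9]
grip_width: 0.503
grip_force: 41.4
```

```bash
python3 - <<'E'
from h import *
P,C,s=snap("wrist","w7");Q,D,_=snap("side","s7"); print(s["eef_pos"].round(1))
Rm=Rq(s["ee_rot"])
for N,p,c in(("w",P,C),("s",Q,D)):
    T=(p.reshape(-1,3)-s["eef_pos"])@Rm   # tool coords: arm runs along -x
    w=p.reshape(-1,3); cc=c.reshape(-1,3).astype(int)
    m=(w[:,2]>163)&(w[:,2]<180)&(T[:,0]<-40)&(T[:,0]>-115)&(abs(T[:,1])<15)
    if m.sum()>5:
        k=T[m]; l=cv2.fitLine(k[k[:,0]<-52][:,:2].astype(np.float32),cv2.DIST_HUBER,0,.01,.01).ravel()
        print(N,m.sum(),"arm y at x=-70:",l[3]+(-70-l[2])*l[1]/l[0],"slope",l[1]/l[0],"tip x",k[:,0].max(),"z",np.percentile(w[m][:,2],[5,50,98]).round(1))
    m=(abs(T[:,0])<13)&(abs(T[:,1])<17)&(T[:,2]>6)&(T[:,2]<60)
    k=T[m];print(N,"lock",m.sum(),np.percentile(k,[2,50,98],axis=0).round(1).tolist() if m.sum() else 0)
im=np.hstack([cv2.resize(C,(400,300)),cv2.resize(D[130:220,240:360],(400,300),interpolation=2)])
cv2.imwrite("pics/m7.png",im[:,:,::-1])
E
```

```text
[ 455.5 -103.1  200.4]
w lock 6420 [[-7.8, -16.2, 12.6], [2.9, -0.1, 44.0], [11.5, 16.2, 57.9]]
s 27 arm y at x=-70: -3.8865542 slope -0.06173075 tip x -72.72669891014056 z [163.9 165.9 169.4]
s lock 82 [[-7.4, -16.2, 16.7], [6.3, -7.0, 45.4], [12.8, 15.8, 58.9]]
```

View pics/m7.png

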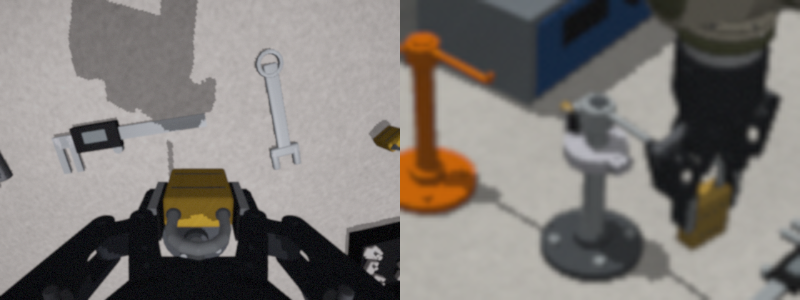

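The lock sits squarely in the gripper and its loop height straddles the arm. The arm is about 3.7 mm to tool -y. I'll shift, then slide on along the arm.

>>> step_arm(
  plan=[
    {"offset":[0,-0.37,0],"rot":[0,0,0],"gripper":3.5},
    {"offset":[-1.5,-0.37,0],"rot":[0,0,0],"gripper":3.5},
    {"offset":[-3,-0.37,0],"rot":[0,0,0],"gripper":3.5},
    {"offset":[-3,-0.37,0],"rot":[0,0,0],"gripper":3.5},
    {"offset":[-3,-0.37,0],"rot":[0,0,0],"gripper":3.5},
  ],
)

```text
time_s: 13.85
eef_pos: [483.7, -112.7, 200.0]
ee_rot: [-0.0, 0.1, 0.995, 0.0]
force: [-0.2, 0.7, -1.7]
grip_width: 0.507
grip_force: 41.4
```

```bash
python3 - <<'E'
from h import *
P,C,s=snap("wrist","w8"); print(s["eef_pos"].round(1),s["force"].round(1))
T=(P.reshape(-1,3)-s["eef_pos"])@Rq(s["ee_rot"])
m=(T[:,0]<-13)&(T[:,0]>-80)&(abs(T[:,1])<15)&(T[:,2]>18)&(T[:,2]<42)
print(m.sum(),np.percentile(T[m],[2,50,98],axis=0).round(1).tolist() if m.sum() else 0)
cv2.imwrite("pics/w8c.png",cv2.resize(C[220:400,200:360],(640,600),interpolation=2)[:,:,::-1])
E
```

```text
[ 483.7 -112.7  200. ] [-0.2  0.7 -1.7]
92 [[-20.5, -2.7, 25.4], [-17.9, 0.7, 27.6], [-16.5, 3.7, 30.9]]
```

View pics/w8c.png

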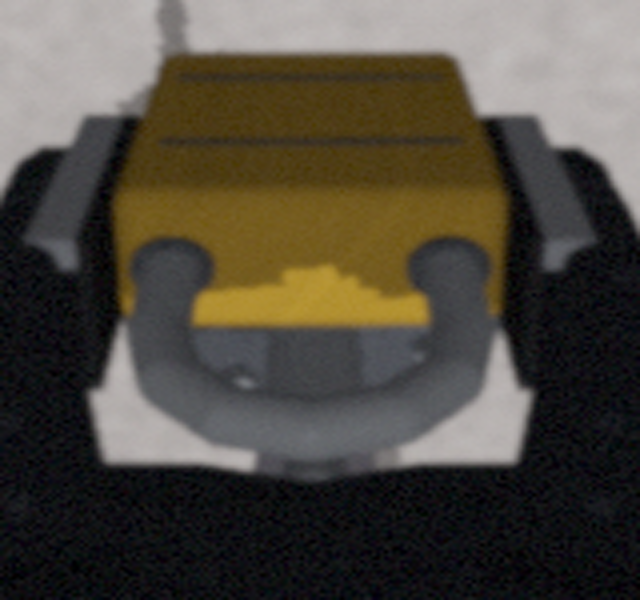

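The hook end is centred in the loop and 16.5 mm ahead. I'll slide on 39 mm.

>>> step_arm(
  plan=[
    {"offset":[-0.8,0.05,0],"rot":[0,0,0],"gripper":3.5},
    {"offset":[-1.6,0.05,0],"rot":[0,0,0],"gripper":3.5},
    {"offset":[-2,0.05,0],"rot":[0,0,0],"gripper":3.5},
  ],
)

```text
time_s: 14.2
eef_pos: [504.5, -116.4, 200.0]
ee_rot: [0.0, 0.1, 0.995, -0.0]
force: [-0.7, 0.0, -1.5]
grip_width: 0.507
grip_force: 41.4
```

>>> step_arm(
  plan=[
    {"offset":[-0.8,0,0],"rot":[0,0,0],"gripper":3.5},
    {"offset":[-1.5,0,0],"rot":[0,0,0],"gripper":3.5},
    {"offset":[-1.9,0,0],"rot":[0,0,0],"gripper":3.5},
    {"offset":[-1.9,0,0],"rot":[0,0,0],"gripper":3.5},
  ],
)

```text
time_s: 14.6
eef_pos: [522.8, -120.1, 199.7]
ee_rot: [-0.0, 0.1, 0.995, 0.0]
force: [0.2, -0.1, -2.3]
grip_width: 0.51
grip_force: 41.4
```

>>> step_arm(
  plan=[
    {"offset":[0,0,0.3],"rot":[0,0,0],"gripper":3.5},
    {"offset":[0,0,0.6],"rot":[0,0,0],"gripper":3.5},
    {"offset":[0,0,0.9],"rot":[0,0,0],"gripper":3.5},
    {"offset":[0,0,1.0],"rot":[0,0,0],"gripper":3.5},
    {"offset":[0,0,1.1],"rot":[0,0,0],"gripper":3.5},
  ],
)

```text
time_s: 15.1
eef_pos: [522.3, -120.0, 188.8]
ee_rot: [-0.0, 0.1, 0.995, 0.0]
force: [0.6, -0.6, -2.5]
grip_width: 0.511
grip_force: 41.4
```

>>> step_arm(
  plan=[
    {"offset":[0,0,0.1],"rot":[0,0,0],"gripper":3.5},
    {"offset":[0,0,0.1],"rot":[0,0,0],"gripper":3.5},
  ],
)

```text
time_s: 15.3
eef_pos: [522.4, -120.0, 187.8]
ee_rot: [-0.0, 0.1, 0.995, 0.0]
force: [-0.5, 0.2, -2.1]
grip_width: 0.502
grip_force: 41.4
```

>>> step_arm(
  plan=[
    {"offset":[0,0,0.1],"rot":[0,0,0],"gripper":3.5},
    {"offset":[0,0,0.1],"rot":[0,0,0],"gripper":3.5},
  ],
)

```text
time_s: 15.5
eef_pos: [522.5, -120.1, 187.1]
ee_rot: [0.0, 0.1, 0.995, -0.0]
force: [0.4, -0.2, -0.4]
grip_width: 0.506
grip_force: 41.9
```

>>> step_arm(
  plan=[
    {"offset":[0,0,0.06],"rot":[0,0,0],"gripper":3.5},
    {"offset":[0,0,0.06],"rot":[0,0,0],"gripper":3.5},
  ],
)

```text
time_s: 15.7
eef_pos: [522.5, -120.1, 186.9]
ee_rot: [0.0, 0.1, 0.995, -0.0]
force: [-2.5, 0.7, 5.0]
grip_width: 0.507
grip_force: 42.5
```

The hook carries the lock. I'll ease off slightly and open.

>>> step_arm(
  plan=[
    {"offset":[0,0,-0.05],"rot":[0,0,0],"gripper":4.3},
    {"offset":[0,0,-0.05],"rot":[0,0,0],"gripper":4.5},
    {"offset":[0,0,-0.05],"rot":[0,0,0],"gripper":4.8},
    {"offset":[0,0,-0.05],"rot":[0,0,0],"gripper":5.2},
    {"offset":[0,0,-0.05],"rot":[0,0,0],"gripper":6},
    {"offset":[0,0,-0.05],"rot":[0,0,0],"gripper":7},
    {"offset":[0,0,-0.05],"rot":[0,0,0],"gripper":7},
    {"offset":[0,0,-0.05],"rot":[0,0,0],"gripper":7},
    {"offset":[0,0,-0.05],"rot":[0,0,0],"gripper":7},
  ],
  squeeze=20,
)

```text
time_s: 16.6
eef_pos: [522.4, -120.0, 186.8]
ee_rot: [-0.0, 0.1, 0.995, 0.0]
force: [-0.2, 0.1, 0.2]
grip_width: 0.82
grip_force: 0.0
```

```bash
python3 - <<'E'
from h import *
P,C,s=snap("wrist","w9");Q,D,_=snap("side","s9"); print(s["eef_pos"].round(1),s["force"].round(1),s["grip_width"])
T=(P.reshape(-1,3)-s["eef_pos"])@Rq(s["ee_rot"]);c=C.reshape(-1,3).astype(int)
m=(c[:,0]-c[:,2]>30)&(abs(T[:,0])<25)&(abs(T[:,1])<32)&(T[:,2]>35)&(T[:,2]<55)
print(cv2.minAreaRect(T[m][:,:2].astype(np.float32)))
im=np.hstack([cv2.resize(C,(400,300)),cv2.resize(D[130:220,240:360],(400,300),interpolation=2)])
cv2.imwrite("pics/m9.png",im[:,:,::-1])
E
```

```text
[ 522.4 -120.   186.8] [-0.2  0.1  0.2] 0.820235149383183
((0.7493066787719727, -0.04255867004394531), (43.96674728393555, 22.479082107543945), 89.71599578857422)
```

View pics/m9.png

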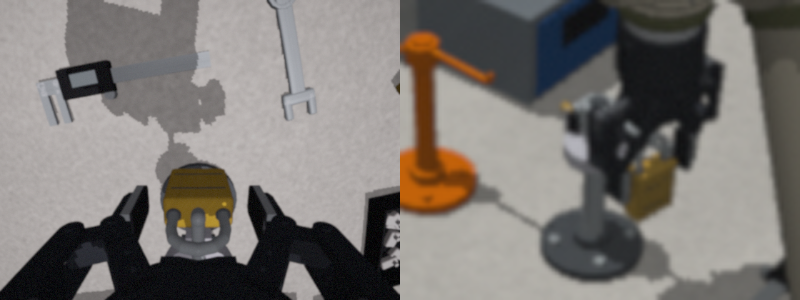

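The lock hangs centred on the arm with both fingers clear, so I'll rise straight up.

>>> step_arm(
  plan=[
    {"offset":[0,0,-0.7],"rot":[0,0,0],"gripper":7},
    {"offset":[0,0,-2],"rot":[0,0,0],"gripper":7},
    {"offset":[0,0,-4],"rot":[0,0,0],"gripper":7},
    {"offset":[0,0,-7],"rot":[0,0,0],"gripper":7},
    {"offset":[0,0,-11],"rot":[0,0,0],"gripper":7},
    {"offset":[2,0,-14],"rot":[0,0,0],"gripper":7},
    {"offset":[6,0,-14],"rot":[0,0,0],"gripper":7},
    {"offset":[9,0,-14],"rot":[0,0,0],"gripper":7},
    {"offset":[9,0,-14],"rot":[0,0,0],"gripper":7},
    {"offset":[9,0,-14],"rot":[0,0,0],"gripper":7},
  ],
)

```text
time_s: 17.7
eef_pos: [434.2, -102.1, 328.1]
ee_rot: [0.001, 0.1, 0.995, -0.0]
force: [0.9, 0.2, -0.7]
grip_width: 0.818
grip_force: 0.0
```

```bash
python3 - <<'E'
from h import *
Q,D,s=snap("side","s10"); print(s["eef_pos"].round(1),s["time_s"])
q=Q.reshape(-1,3);c=D.reshape(-1,3).astype(int)
m=(c[:,0]-c[:,2]>45)&(np.hypot(q[:,0]-522,q[:,1]+119)<45)&(q[:,2]>80)&(q[:,2]<150);print("lock",m.sum(),np.percentile(q[m],[3,50,97],axis=0).round(0).tolist())
A=[591.5,-133];r=np.hypot(q[:,0]-A[0],q[:,1]-A[1]);m=(q[:,2]>160)&(q[:,2]<172)&(r>30)&(r<90)&(q[:,0]<575)
print("arm",m.sum(),np.median(np.degrees(np.arctan2(q[m,1]-A[1],q[m,0]-A[0]))))
E
```

```text
[ 434.2 -102.1  328.1] 17.7
lock 142 [[509.0, -131.0, 104.0], [516.0, -106.0, 134.0], [530.0, -96.0, 144.0]]
arm 51 167.16985773725287
```

The lock hangs on the hook (body top at about 143 mm), the arm is still at its stop, and the robot is clear.

```bash
python3 -c "
from rig import *
print(finish_job())"
```

```text
the job is handed in; nothing more can be done
None
```

The hook is swung out past its catch against its stop and stays there by itself (my push read about 10.5 N at most), the larger padlock hangs on it by its shackle, the robot touched nothing else on the bench, and the job was handed in at about 18 s.

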